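# Build up the heel of an upturned boot from the parts bin

## Robot

A 6-joint arm with a two-finger parallel gripper is mounted at the origin on the work surface. World frame = base frame: x ahead of the robot, y to its left, z up, the work surface at z = 0. Lengths are in m, angles in degrees, forces in N, time in s.
With the tool pointing down it reaches from about 0.4 to 0.825 m from the base axis. Payload 7 kg.
Tool frame: the origin (TCP) lies between the finger pads; the fingertips stand 17 mm ahead of it and the grasp point (between the pads) lies 2 mm behind it; x points along the fingers, y is the direction in which the jaws open and shut, and the axes are right-handed (so a half turn about x gives the same grasp; the last joint's range is limited). The gripper opens to 88 mm and grips with 3 to 60 N. Pads are 19 mm wide; open, the fingers measure 130 mm over their backs; the gripper's body (78 mm by 193 mm) begins 47 mm behind the grasp point.
Start: joints at [88.929, 20.546, 0.682, 0, -70.136, -16.507], TCP at [0.204, 0.643, 0.244] pointing down, gripper open.
Joint ranges: [-176.03, 176.03], [-82.01, 121.73], [-58.28, 71.71], [-173.87, 95.51], [-174.79, -0.11], [-173.66, 173.66]. Speed limits (degrees/s): [136.94, 136.94, 172.46, 180, 180, 180].

## Interface

Orientations are given as [roll, pitch, yaw] about the fixed x, y, z axes, in that order (R = Rz(yaw) Ry(pitch) Rx(roll)).
In Python, from plant import r gives the robot as it stands.
- The arm moves only by the shell command python3 -m jog 'ROWS' [FORCE]. ROWS is a JSON object of lists of equal length, an entry for each row: "fingers": the opening, from 0 (shut) to 1 (fully open); "dp": the shift along the tool's x, y, z in mm, a list of three; "twist": the turn about the tool's x in degrees. In form: {"fingers": [fingers, ...], "dp": [[dx, dy, dz], ...], "twist": [twist, ...]}. A call has exactly 5 rows; each row is the pose to reach, as a shift and turn from the pose measured when the call began, along the tool's axes at that moment; what a row does not reach only later rows make up. A row lasts 1/10 s, in which the tool goes at most 50 mm and 8.59 degrees, less where a joint would pass 70% of its speed; a pose out of reach is approached as far as the arm can. A call with a gripper value outside its range is refused whole. The fingers move at their own pace and stop on an object; FORCE is the grip in N (left out, the last holds). Time passes only in rows, so rows that repeat a pose let the fingers close, or fill a call up. It gives the time, the measured TCP pose, the force and the opening at its end, in the units of the state.
- r.get_state(): the state, without advancing time (a new reading comes with each control period).
- r.capture(name): name is "scene" or "top" or "wrist"; returns a dict with "frame" (480x640x3 uint8, red, green, blue), "intrinsics" (3x3 intrinsics, pixels), "pose" (4x4, takes a point from camera to world coordinates). Camera axes: x right, y down, z forward; pixel columns grow to the right and rows downward; lengths in m; the calibration is good to about 2 mm. A picture is of the moment at which its call begins. There is no depth.
- r.close_job(): hands the job in, once; it reports no verdict.
The state is a dict: "time_s": time; "joints": joint angles; "qd": joint speeds; "joint_torque": joint torques, N m; "tcp_pos": TCP position; "eef_rot": TCP orientation; "contact_force": force on the tool from outside, world axes, zero at the start; "moment": the same for the moment, N m; "gripper_width": finger opening in m.
Only numpy, scipy, OpenCV 4.12 (cv2) and the standard library are available. Lean on these libraries where they do the work, as an engineer would, in place of code of your own. Each camera call takes 0.05 s, during which the arm holds its last target. There are 200 camera calls.

## Task

The brown boot stands upside down on its block, waiting for a new heel. From the compartmented bin take the brown stacked-leather heel block and set it flat on the bare heel seat of the sole, its rounded end flush with the rounded back of the boot and its flat end towards the toe; let go of it, then lay the thin black rubber cap on top of it, same way round and flush with it. Leave the other bin parts in their places and do not push the polish tin, brush, bottle or jar about.

Things in the scene. Friction and masses are not known exactly. Their poses are not given: they have to be found in the camera images.
- bin: open pale wooden bin fixed to the bench, 239 (x) x 299 (y) x 40 high, walls and floor 5 thick, cross walls making four compartments 112 (x) x 142 (y) inside, one part lying in each. Origin: centre of the underside; inner floor 5 above it. Compartment centres at x = +-58.5, y = +-73.5. Bin and boot may swap sides; any part may be in any compartment
- brown_heel: WANTED heel block, brown stacked leather with darker seams, 30 high, about 90 g; D outline 64 long x 56 wide, half-round end (radius 28) at its -x, flat end at +x, straight parallel sides 36 long (x from -4 to +32); z up. Origin: centre of the underside. Lies the right way up, rounded end roughly towards the robot
- brown_heel_back (a point): on brown_heel's underside, middle of the rounded end (32 behind its origin)
- brown_heel_front (a point): on brown_heel's underside, middle of the flat end (32 ahead of its origin)
- black_cap: WANTED thin black rubber cap (top piece), 14 thick, about 35 g; D outline 64 long x 56 wide, half-round end (radius 28) at its -x, flat end at +x, straight parallel sides 36 long (x from -4 to +32); z up. Origin: centre of the underside
- black_cap_back (a point): on black_cap's underside, middle of the rounded end
- black_cap_front (a point): on black_cap's underside, middle of the flat end
- pale_heel: not wanted: pale tan wooden heel block, 30 high; D outline 64 long x 56 wide, half-round end (radius 28) at its -x, flat end at +x, straight parallel sides 36 long (x from -4 to +32); z up. Origin: centre of the underside
- cream_cap: not wanted: cream rubber cap, 14 thick; D outline 64 long x 56 wide, half-round end (radius 28) at its -x, flat end at +x, straight parallel sides 36 long (x from -4 to +32); z up. Origin: centre of the underside
- boot: burgundy boot upside down on a fixed wooden block 170 x 130 x 22, immovable, sole 265 long. Origin: at bench level under the centre of the heel seat; x to the toe, z up. Seat level, 150 above the bench; the sole there is 60 wide, flat from 34 behind to 47 ahead of the origin, then rises to the black forefoot sole, 192 above the bench from 109 ahead on (98 wide)
- seat (a point): centre of the bare tan heel seat, on its surface (150 above the bench): brown_heel's origin belongs here, axes as the boot
- seat_back (a point): on the seat, where the middle of the heel's rounded end belongs (32 behind the seat's centre)
- seat_front (a point): on the seat, where the middle of the heel's flat end belongs (32 towards the toe)
- tin: bystander: black polish tin, 72 diameter, 24 high; origin centre of underside
- brush: bystander: wooden shoe brush with dark bristles down, 170 x 52 x 45 high; origin centre of underside, x lengthwise
- dye: bystander: amber bottle, 68 diameter, 150 high; origin centre of underside
- jar: bystander: clear jar with red cap, 72 diameter, 100 high; origin centre of underside
Things that resemble listed ones, but are neither listed nor needed, are in the scene too. What is shaped like the black_cap but turquoise is not meant. Leave any turquoise look-alike of the brown_heel alone.

How it is judged:
By the outcome, as a careful person would: the job done as asked, in the order asked, and still so for the second after the job is handed in, with the robot touching nothing.
It also fails if it takes over 64 s, if anything falls off the work surface, if the arm or the gripper's body presses on something with over 40 N, if the wrist force passes 120 N, or if a joint passes its speed limit or range.

## Working session

There is one attempt and no reset: what is moved stays moved. The work goes in short steps, Python scripts to look and compute and a shell command to move; the robot and the scene stay as the last step left them, time stands still between calls to the robot, and variables do not carry over. Pictures are saved under pics/ and viewed, on a budget of 10 in all, crops included, one or two more only if the job needs it, and the job is handed in when it is done.

```bash
mkdir -p pics; ls
python3 - <<'E'
from plant import r
import cv2
for n in ("scene","top"):
    c=r.capture(n); cv2.imwrite(f"pics/{n}0.png",c["frame"][...,::-1]); print(n,c["intrinsics"].tolist(),c["pose"].round(4).tolist())
print(r.get_state())
E
```

```text
pics
scene [[446.5375808696362, 0.0, 325.38647960164934], [0.0, 446.5375808696362, 248.46353067528082], [0.0, 0.0, 1.0]] [[-0.2405, 0.827, -0.5082, 1.1623], [0.9705, 0.1962, -0.14, 0.1437], [-0.0161, -0.5269, -0.8498, 1.1173], [0.0, 0.0, 0.0, 1.0]]
top [[464.14952724400774, 0.0, 320.82564364001644], [0.0, 464.14952724400774, 244.82013385153488], [0.0, 0.0, 1.0]] [[-0.021, -0.9972, 0.072, 0.4765], [-0.9997, 0.0201, -0.0121, 0.0132], [0.0107, -0.0722, -0.9973, 1.2299], [0.0, 0.0, 0.0, 1.0]]
{'time_s': 0.1, 'joints': array([ 8.89299381e+01,  2.05864133e+01,  6.41469010e-01, -1.77434473e-02,
       -7.01344127e+01, -1.65085602e+01]), 'qd': array([ 0.09411484, -0.02227468,  0.06699317, -0.02670304, -0.01630975,
       -0.07176209]), 'joint_torque': array([-1.71265376e-03, -5.84158623e+01,  2.93750167e+01,  7.01557875e+00,
        1.01757518e-02, -4.84889142e-05]), 'tcp_pos': array([0.20374055, 0.64311504, 0.24274527]), 'eef_rot': array([  94.63906797,   89.9189082 , -102.94559522]), 'contact_force': array([-0.32277028, -0.73494507, -0.77537749]), 'moment': array([-0.0392386 , -0.02472753,  0.02807711]), 'gripper_width': 0.08775366027940135}
```

View pics/top0.png

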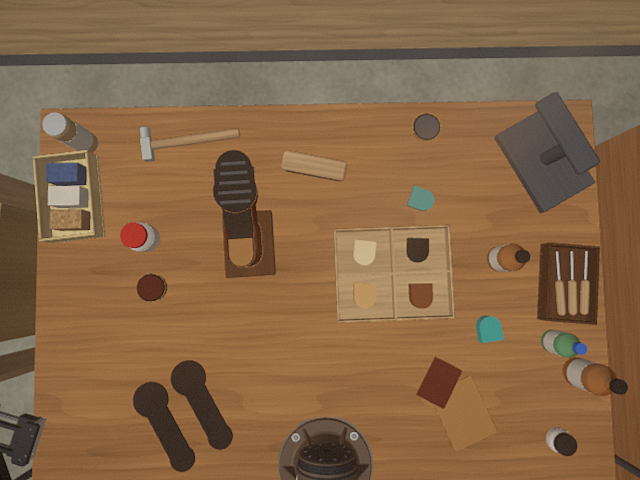

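View pics/scene0.png

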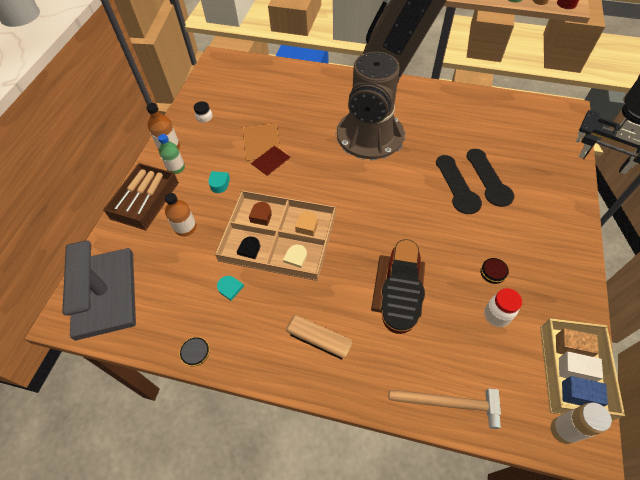

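Top view: brown heel (421,295), black cap (418,250), cream (365,252) and pale (365,293) in the bin. The bare seat is at about (243,250) with the toe up (+x). The turquoise look-alikes lie outside the bin.

```bash
cat > h.py <<'E'
import numpy as np, cv2
from plant import r
from scipy.spatial.transform import Rotation as R
def ray(c,uv,z):
    uv=np.atleast_2d(uv).astype(float); K=c["intrinsics"]; T=c["pose"]
    d=np.c_[(uv[:,0]-K[0,2])/K[0,0],(uv[:,1]-K[1,2])/K[1,1],np.ones(len(uv))]@T[:3,:3].T
    return T[:3,3]+d*((z-T[2,3])/d[:,2])[:,None]
def proj(c,p):
    q=(np.atleast_2d(p)-c["pose"][:3,3])@c["pose"][:3,:3]; q=q@c["intrinsics"].T
    return q[:,:2]/q[:,2:]
def rot(): 
    s=r.get_state(); return s,R.from_euler("xyz",s["eef_rot"],degrees=True).as_matrix()
def plan(p,yaw=0,tcp=None):
    """shift in tool mm to bring the TCP to p; twist so that jaws (tool y) lie at yaw+90 world; tilt info"""
    s,M=rot(); d=M.T@(np.array(p)-s["tcp_pos"])*1e3
    a=np.degrees(np.arctan2(M[1,1],M[0,1])); t=(a-(yaw+90)+90)%180-90
    print("t",round(s["time_s"],2),"tcp",s["tcp_pos"].round(4),"jaw",a.round(1),"x",M[:,0].round(3),"dp",d.round(1),"twist",round(t,1),"F",s["contact_force"].round(1),"w",round(s["gripper_width"],4),"j1,6",s["joints"][[0,5]].round(0))
def blob(c,mask,z,name):
    m=cv2.morphologyEx(mask.astype(np.uint8),cv2.MORPH_OPEN,np.ones((2,2)))
    cs,_=cv2.findContours(m,cv2.RETR_EXTERNAL,cv2.CHAIN_APPROX_NONE)
    k=max(cs,key=cv2.contourArea)[:,0]; P=ray(c,k,z)[:,:2]
    b=cv2.minAreaRect((P*1e3).astype(np.float32)); print(name,"px",k.min(0),k.max(0),"rect mm",[np.round(v,1) for v in b]); return k,P
E
python3 - <<'E'
from h import *
c=r.capture("top"); f=c["frame"]; hsv=cv2.cvtColor(f,cv2.COLOR_RGB2HSV)
for p in [(421,295),(418,250),(243,250),(365,252),(365,293),(228,250),(258,250),(440,310)]: print(p,hsv[p[1],p[0]])
def win(x0,y0,x1,y1):
    m=np.zeros(f.shape[:2],bool); m[y0:y1,x0:x1]=1; return m
H,S,V=[hsv[...,i].astype(int) for i in range(3)]
blob(c,win(398,272,450,315)&(V<130),.035,"brown")
blob(c,win(398,235,450,268)&(V<80),.019,"cap")
blob(c,win(226,234,262,272)&(V>130),.15,"seat")
print(ray(c,[[335,229],[450,226],[337,320],[453,319]],.04).round(3))
plan([.45,-.22,.25])
E
```

```text
(421, 295) [ 11 158 123]
(418, 250) [ 15 124  64]
(243, 250) [ 15 149 156]
(365, 252) [ 20  78 200]
(365, 293) [ 16 117 189]
(228, 250) [ 13 135  85]
(258, 250) [ 12 154  73]
(440, 310) [ 16 107 169]
brown px [410 285] [433 308] rect mm [array([ 424.6, -256.9]), array([59.4, 58.7]), np.float64(88.8)]
cap px [408 240] [429 262] rect mm [array([ 542.7, -257.1]), array([55.2, 58.3]), np.float64(88.0)]
seat px [230 239] [253 266] rect mm [array([540.2, 184.8]), array([53.4, 62.8]), np.float64(89.6)]
[[ 0.603 -0.039  0.04 ]
 [ 0.604 -0.336  0.04 ]
 [ 0.37  -0.038  0.04 ]
 [ 0.366 -0.334  0.04 ]]
t 0.15 tcp [0.2038 0.6431 0.2428] jaw -107.6 x [-0.    -0.001 -1.   ] dp [  -6.1  748.4 -495.4] twist -17.6 F [-0.1 -0.1 -0.5] w 0.0876 j1,6 [ 89. -17.]
```

```bash
python3 -m jog '{"fingers":[1,1,1,1,1],"dp":[[-10,30,-40],[-20,60,-80],[-30,90,-120],[-40,120,-160],[-40,150,-200]],"twist":[-8,-16,-17.6,-17.6,-17.6]}'; python3 -m jog '{"fingers":[1,1,1,1,1],"dp":[[0,40,-20],[0,80,-40],[0,120,-60],[0,160,-80],[0,200,-100]],"twist":[0,0,0,0,0]}'; python3 -c "
from h import *
plan([.45,0,.28])"
```

```text
time_s: 0.65
tcp_pos: [0.3478, 0.4417, 0.2843]
eef_rot: [-146.6, 89.9, 33.5]
contact_force: [1.1, 0.1, 0.9]
gripper_width: 0.0877
time_s: 1.15
tcp_pos: [0.4483, 0.2401, 0.2844]
eef_rot: [-138.8, 89.9, 41.3]
contact_force: [0.4, 0.9, 0.4]
gripper_width: 0.0875
t 1.15 tcp [0.4483 0.2401 0.2844] jaw -89.9 x [ 0.001  0.001 -1.   ] dp [  4.2 240.1  -1.3] twist 0.1 F [0.4 0.9 0.4] w 0.0875 j1,6 [50. 40.]
```

Accurate tracking. Move to above the brown heel.

```bash
python3 -m jog '{"fingers":[1,1,1,1,1],"dp":[[0,50,0],[0,100,0],[0,150,0],[0,200,0],[0,250,0]],"twist":[0,0,0,0,0]}'; python3 -m jog '{"fingers":[1,1,1,1,1],"dp":[[10,50,4],[25,100,8],[40,150,12],[50,200,18],[60,247,24]],"twist":[0,0,0,0,0]}';python3 -m jog '{"fingers":[1,1,1,1,1],"dp":[[20,0,0],[40,0,0],[40,0,0],[40,0,0],[40,0,0]],"twist":[0,0,0,0,0]}'; python3 -c "
from h import *
plan([.425,-.257,.2])
c=r.capture('wrist');cv2.imwrite('pics/w1.png',c['frame'][...,::-1]);print(c['pose'].round(3).tolist())"
```

```text
time_s: 1.65
tcp_pos: [0.448, -0.01, 0.2844]
eef_rot: [-142.5, 89.9, 37.6]
contact_force: [1.4, 1.1, 0.3]
gripper_width: 0.088
time_s: 2.15
tcp_pos: [0.4247, -0.2517, 0.2252]
eef_rot: [-148.6, 89.9, 31.5]
contact_force: [1.3, 0.1, 0.4]
gripper_width: 0.0879
time_s: 2.65
tcp_pos: [0.4256, -0.2515, 0.1864]
eef_rot: [-170.7, 89.8, 9.5]
contact_force: [-0.1, 0.1, 0.4]
gripper_width: 0.0878
t 2.65 tcp [ 0.4256 -0.2515  0.1864] jaw -89.8 x [ 0.003  0.001 -1.   ] dp [-13.6   5.5   0.6] twist 0.2 F [-0.1  0.1  0.4] w 0.0878 j1,6 [-8. 98.]
[[0.003, -0.971, -0.24, 0.491], [-1.0, -0.003, -0.001, -0.252], [0.0, 0.24, -0.971, 0.328], [0.0, 0.0, 0.0, 1.0]]
```

View pics/w1.png

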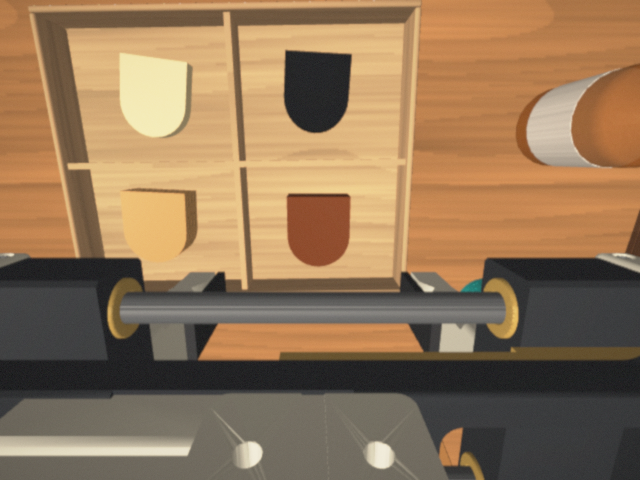

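Wrist view: brown heel at x 287–350, y 196–266; black cap at x 284–352, y 51–132, slightly rotated. Both have the round end towards the robot.

```bash
cat >> h.py <<'E'
def fitD(c,win,vmax,z,name,vmin=0,show=True):
    x0,y0,x1,y1=win; V=cv2.cvtColor(c["frame"],cv2.COLOR_RGB2HSV)[...,2].astype(int)
    m=np.zeros(V.shape,bool); m[y0:y1,x0:x1]=1
    k,P=blob(c,m&(V<vmax)&(V>=vmin),z,name)
    # axis from straight sides: left/right edges
    o=P.mean(0); hull=P*1e3
    yc=(hull[:,1].max()+hull[:,1].min())/2
    xb,xf=np.percentile(hull[:,0],[1,99])
    ang=[]
    for sgn in (1,-1):
        s=hull[(sgn*(hull[:,1]-yc)>20)&(hull[:,0]>xb+30)&(hull[:,0]<xf-6)]
        a=np.polyfit(s[:,0],s[:,1],1); ang.append(np.degrees(np.arctan(a[0])))
    print(name,"x",hull[:,0].min().round(1),hull[:,0].max().round(1),"y",hull[:,1].min().round(1),hull[:,1].max().round(1),"side angles",np.round(ang,1))
E
python3 - <<'E'
from h import *
c=r.capture("wrist"); V=cv2.cvtColor(c["frame"],cv2.COLOR_RGB2HSV)[...,2]
print(V[188:206,320],V[255:275,320])
fitD(c,(260,175,380,275),130,.035,"brown",70)
fitD(c,(260,30,380,150),80,.019,"cap")
print(proj(c,[[.425,-.2515,.17]]))
E
```

```text
[238 239 239 239 233 192 118  78  88 127 142 147 145 145 145 143 145 144] [144 143 144 142 143 143 144 140 144 143 151 180 210 217 223 226 223 221
 223 224]
brown px [289 195] [348 198] rect mm [array([ 458.6, -257.3]), array([ 2.6, 51.7]), np.float64(0.2)]Traceback (most recent call last):
  File "<stdin>", line 4, in <module>
  File "h.py", line 34, in fitD
    a=np.polyfit(s[:,0],s[:,1],1); ang.append(np.degrees(np.arctan(a[0])))
    raise TypeError("expected non-empty vector for x")
TypeError: expected non-empty vector for x
```

Run:
```python
from h import *
c=r.capture("wrist")
fitD(c,(260,199,380,275),175,.035,"brown",115)
fitD(c,(260,30,380,150),80,.019,"cap")
```

```text
brown px [288 200] [350 266] rect mm [array([ 425.1, -258.2]), array([60.8, 55.4]), np.float64(0.2)]
brown x 394.7 455.5 y -285.9 -230.4 side angles [1.2 1.3]
cap px [286  52] [351 132] rect mm [array([ 544.6, -255.8]), array([54.3, 62.8]), np.float64(87.1)]
cap x 513.5 577.2 y -284.2 -228.9 side angles [-3.4 -2.9]
```

Brown heel centre is (426, -258) mm, yaw about 1°. Cap centre is (545, -256) mm, yaw about -3°. Sizes agree with the list. I'll grasp the heel 10 mm ahead of its centre with the fingers partly closed to clear the walls.

```bash
python3 -m jog '{"fingers":[0.84,0.84,0.84,0.84,0.84],"dp":[[20,3,-5],[50,6.5,-10.4],[80,6.5,-10.4],[110,6.5,-10.4],[130,6.5,-10.4]],"twist":[-0.5,-0.5,-0.5,-0.5,-0.5]}' 15; python3 -c "
from h import *
plan([.436,-.258,.027])"
```

```text
time_s: 3.3
tcp_pos: [0.4361, -0.2573, 0.055]
eef_rot: [-161.3, 89.8, 19.4]
contact_force: [0.0, 0.0, -0.4]
gripper_width: 0.0735
t 3.3 tcp [ 0.4361 -0.2573  0.055 ] jaw -89.3 x [ 0.003  0.001 -1.   ] dp [28.   0.7  0.2] twist 0.7 F [ 0.   0.  -0.4] w 0.0735 j1,6 [-8. 99.]
```

```bash
python3 -m jog '{"fingers":[0.84,0.84,0.84,0.84,0.84],"dp":[[14,0.5,0],[28,0.7,0],[28,0.7,0],[28,0.7,0],[28,0.7,0]],"twist":[0,0,0,0,0]}' 15;python3 -m jog '{"fingers":[0.5,0.5,0.5,0.5,0.5],"dp":[[0,0,0],[0,0,0],[0,0,0],[0,0,0],[0,0,0]],"twist":[0,0,0,0,0]}' 20; python3 -m jog '{"fingers":[0.5,0.5,0.5,0.5,0.5],"dp":[[-10,0,0],[-40,0,0],[-80,0,0],[-130,0,0],[-180,0,0]],"twist":[0,0,0,0,0]}'; python3 -c "
from h import *
plan([.55,.18,.25])"
```

```text
time_s: 3.8
tcp_pos: [0.437, -0.2581, 0.028]
eef_rot: [-173.1, 89.7, 7.7]
contact_force: [0.1, 1.0, -0.2]
gripper_width: 0.0736
time_s: 4.3
tcp_pos: [0.4373, -0.2581, 0.0285]
eef_rot: [-175.1, 89.7, 5.6]
contact_force: [-0.6, 2.3, 6.7]
gripper_width: 0.0559
time_s: 4.8
tcp_pos: [0.4355, -0.2581, 0.2108]
eef_rot: [-173.4, 89.7, 7.4]
contact_force: [2.2, 0.3, -1.0]
gripper_width: 0.0557
t 4.8 tcp [ 0.4355 -0.2581  0.2108] jaw -89.3 x [ 0.005  0.001 -1.   ] dp [ -38.4 -436.6 -120.2] twist 0.7 F [ 2.2  0.3 -1. ] w 0.0557 j1,6 [-8. 99.]
```

```bash
python3 -m jog '{"fingers":[0.5,0.5,0.5,0.5,0.5],"dp":[[-40,-40,-5],[-80,-85,-10],[-80,-130,-15],[-80,-175,-18],[-80,-222,-20]],"twist":[0,0,0,0,0.5]}' 20; python3 -m jog '{"fingers":[0.5,0.5,0.5,0.5,0.5],"dp":[[0,-45,-5],[0,-90,-10],[0,-135,-15],[0,-180,-18],[0,-222,-20]],"twist":[0,0,0,0,0]}'; python3 -m jog '{"fingers":[0.5,0.5,0.5,0.5,0.5],"dp":[[0,0,0],[0,0,0],[0,0,0],[0,0,0],[0,0,0]],"twist":[0,0,0,0,0]}';python3 -c "
from h import *
plan([.55,.18,.25])
c=r.capture('wrist');cv2.imwrite('pics/w2.png',c['frame'][...,::-1]);print(c['pose'].round(3).tolist())"
```

```text
time_s: 5.3
tcp_pos: [0.4518, -0.0368, 0.2924]
eef_rot: [-168.1, 89.6, 12.1]
contact_force: [1.7, -1.0, -1.3]
gripper_width: 0.0563
time_s: 5.8
tcp_pos: [0.4705, 0.1871, 0.2935]
eef_rot: [-166.0, 89.6, 14.2]
contact_force: [0.9, -0.3, -1.7]
gripper_width: 0.0556
time_s: 6.3
tcp_pos: [0.4705, 0.1861, 0.2938]
eef_rot: [-164.3, 89.6, 15.8]
contact_force: [-0.6, -0.0, -0.2]
gripper_width: 0.056
t 6.3 tcp [0.4705 0.1861 0.2938] jaw -89.9 x [ 0.007  0.002 -1.   ] dp [ 44.3   6.3 -79.1] twist 0.1 F [-0.6 -0.  -0.2] w 0.056 j1,6 [44. 46.]
[[0.002, -0.972, -0.236, 0.535], [-1.0, -0.002, 0.001, 0.185], [-0.001, 0.236, -0.972, 0.436], [0.0, 0.0, 0.0, 1.0]]
```

View pics/w2.png

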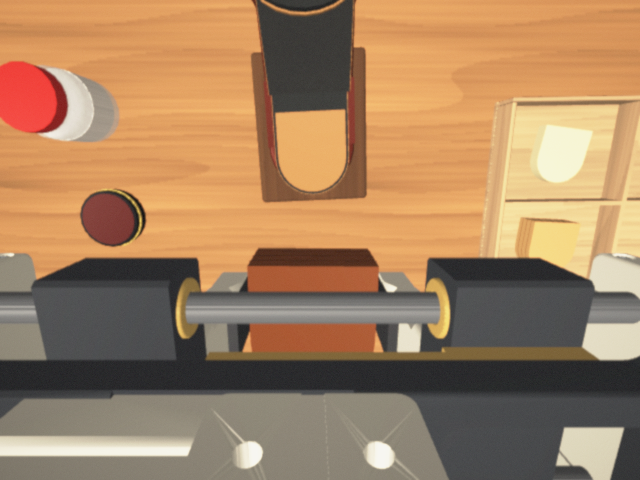

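Wrist view: tan seat at x 274–349, y 108–193, rimmed by a dark welt. The heel is held in the fingers with its flat end facing the toe.

Run:
```python
from h import *
c=r.capture("wrist"); f=c["frame"]; hsv=cv2.cvtColor(f,cv2.COLOR_RGB2HSV); H,S,V=[hsv[...,i].astype(int) for i in range(3)]
m=np.zeros(V.shape,bool); m[95:200,262:362]=1
k,P=blob(c,m&(V>165),.15,"seat")
P*=1e3
print("back px",k[k[:,1].argmax()],"x",P[:,0].min(),P[:,0].max())
for row in (115,125,135,145,155):
    cc=k[np.abs(k[:,1]-row)<=0]; l,rr=cc[:,0].min(),cc[:,0].max(); q=ray(c,[[l,row],[rr,row]],.15)*1e3
    print(row,l,rr,q[:,:2].round(1).tolist(),"mid",q[:,1].mean().round(1),"w",(q[0,1]-q[1,1]).round(1))
print(V[140,255:285],V[140,340:368]); print(V[180:210,312]); print(ray(c,[[312,193],[312,196],[270,140],[354,140]],.15).round(4))
# held heel front lower edge: top/bottom edges at column 314
print(V[240:275:1,314])
# gripper-held heel prediction: front bottom mid
s=r.get_state(); t=s["tcp_pos"]; print("pred front top",proj(c,t+[.021,0,.0065]),"front bottom",proj(c,t+[.021,0,-.0235]))
# circle fit to the back arc
b=P[P[:,0]<P[:,0].min()+18]; A=np.c_[2*b,np.ones(len(b))]; s_=np.linalg.lstsq(A,(b**2).sum(1),rcond=None)[0]; print("arc centre",s_[:2].round(1),"rad",np.sqrt(s_[2]+s_[0]**2+s_[1]**2).round(1))
```

```text
seat px [277 111] [346 192] rect mm [array([540.8, 186.2]), array([64.5, 56.2]), np.float64(1.5)]
back px [309 192] x 508.57504497651274 573.3628525133291
115 277 346 [[570.2, 214.5], [570.3, 158.9]] mid 186.7 w 55.6
125 277 346 [[562.6, 214.7], [562.7, 158.7]] mid 186.7 w 56.0
135 278 346 [[554.8, 214.0], [554.9, 158.5]] mid 186.2 w 55.6
145 279 346 [[546.9, 213.4], [547.1, 158.3]] mid 185.8 w 55.1
155 279 346 [[539.0, 213.5], [539.1, 158.0]] mid 185.8 w 55.5
[224 219 187 149 139 140 139 132 126 126 125 125 130 135 137 137 136 139
 151 163 111 114 186 228 235 235 235 236 236 235] [235 236 236 236 235 222 140 123 172 154 138 137 139 138 137 132 130 128
 132 131 131 130 126 124 117 132 187 221]
[236 235 235 236 235 236 235 235 235 234 227 180 114 117 151 152 144 140
 136 146 187 216 224 226 228 231 232 232 231 227]
[[0.5077 0.1861 0.15  ]
 [0.5052 0.1861 0.15  ]
 [0.5509 0.2207 0.15  ]
 [0.551  0.1518 0.15  ]]
[230 228 230 230 230 231 229 218 158  98  82  81  79  81  79  73  75  80
  82  81  77  79  82  80  84  98 138 165 173 176 175 177 175 176 173]
pred front top [[310.66069739 265.65217961]] front bottom [[311.0280011  247.56743118]]
arc centre [536.5 185.5] rad 27.8
```

Seat centre is (540.6, 185.8) mm, yaw +1.5°: arc radius 27.8, width 56, length 64.5, all as listed. The held heel's edges project within 1 px of prediction in rows and 3.5 px sideways (about 1 mm camera bias).

```bash
python3 -m jog '{"fingers":[0.5,0.5,0.5,0.5,0.5],"dp":[[20,0,-40],[40,0,-81],[70,0,-82],[95,0,-82],[105,0,-82]],"twist":[-1.4,-1.4,-1.4,-1.4,-1.4]}' 20;python3 -c "
from h import *
plan([.5516,.1865,.1735],1.5)"
```

```text
time_s: 6.9
tcp_pos: [0.5523, 0.1854, 0.1863]
eef_rot: [171.7, 89.8, -6.9]
contact_force: [-0.4, -0.7, -1.5]
gripper_width: 0.0558
t 6.9 tcp [0.5523 0.1854 0.1863] jaw -88.5 x [ 0.003 -0.    -1.   ] dp [12.8 -1.1  0.7] twist -0.0 F [-0.4 -0.7 -1.5] w 0.0558 j1,6 [38. 54.]
```

```bash
python3 -m jog '{"fingers":[0.5,0.5,0.5,0.5,0.5],"dp":[[5,-1.1,0.7],[9,-1.1,0.7],[11,-1.1,0.7],[11,-1.1,0.7],[11,-1.1,0.7]],"twist":[0,0,0,0,0]}' 20;python3 -c "
from h import *
plan([.5516,.1865,.1735],1.5)
c=r.capture('scene');cv2.imwrite('pics/s3.png',cv2.resize(c['frame'][190:330,330:490,::-1],None,fx=4,fy=4))"
```

```text
time_s: 7.4
tcp_pos: [0.5519, 0.1868, 0.1763]
eef_rot: [-175.5, 89.7, 6.0]
contact_force: [-0.8, 0.3, -1.6]
gripper_width: 0.056
t 7.4 tcp [0.5519 0.1868 0.1763] jaw -88.5 x [ 0.004  0.    -1.   ] dp [2.8 0.3 0.4] twist -0.0 F [-0.8  0.3 -1.6] w 0.056 j1,6 [38. 53.]
```

View pics/s3.png

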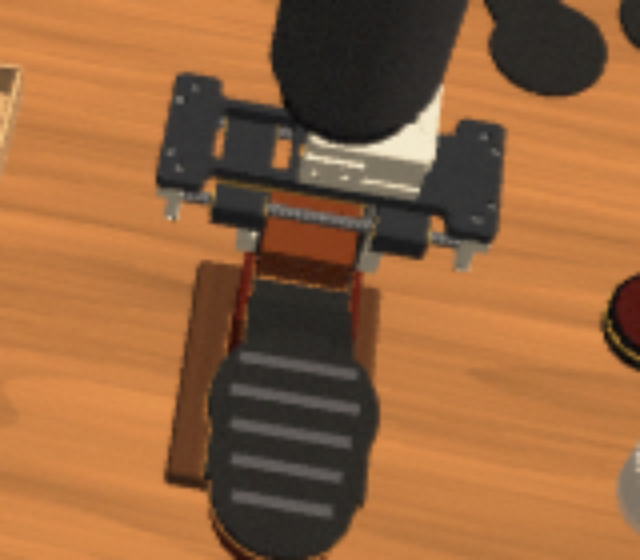

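The scene crop shows the heel just above the seat at about (310,240), in line with the boot. I'll lower gently to contact.

```bash
python3 -m jog '{"fingers":[0.5,0.5,0.5,0.5,0.5],"dp":[[0.5,0.3,0.4],[1,0.3,0.4],[1.5,0.3,0.4],[2,0.3,0.4],[2.3,0.3,0.4]],"twist":[0,0,0,0,0]}' 20;python3 -m jog '{"fingers":[0.5,0.5,0.5,0.5,0.5],"dp":[[0.3,0,0],[0.5,0,0],[0.7,0,0],[0.8,0,0],[0.8,0,0]],"twist":[0,0,0,0,0]}'
```

```text
time_s: 7.95
tcp_pos: [0.5515, 0.1865, 0.1737]
eef_rot: [-177.8, 89.8, 3.7]
contact_force: [0.2, -0.3, -0.7]
gripper_width: 0.0561
time_s: 8.45
tcp_pos: [0.5515, 0.1864, 0.1736]
eef_rot: [-176.1, 89.7, 5.4]
contact_force: [-4.2, -0.4, 5.1]
gripper_width: 0.0559
```

Contact is at the expected height. Release and rise.

```bash
python3 -m jog '{"fingers":[0.68,0.75,0.85,0.85,0.85],"dp":[[0,0,0],[0,0,0],[0,0,0],[0,0,0],[0,0,0]],"twist":[0,0,0,0,0]}';python3 -m jog '{"fingers":[0.85,0.85,0.85,0.85,0.85],"dp":[[-20,0,0],[-50,0,0],[-90,0,20],[-120,0,50],[-120,0,81]],"twist":[0,0,0,0,0]}' ;python3 -m jog '{"fingers":[0.85,0.85,0.85,0.85,0.85],"dp":[[0,0,0],[0,0,0],[0,0,0],[0,0,0],[0,0,0]],"twist":[0,0,0,0,0]}' ;python3 -c "
from h import *
plan([.555,-.256,.25],-3)
c=r.capture('wrist');cv2.imwrite('pics/w4.png',c['frame'][...,::-1])"
```

```text
time_s: 8.95
tcp_pos: [0.5515, 0.1865, 0.1735]
eef_rot: [-177.3, 89.7, 4.1]
contact_force: [0.0, -0.3, -0.8]
gripper_width: 0.0739
time_s: 9.45
tcp_pos: [0.4712, 0.1851, 0.2974]
eef_rot: [-161.0, 89.4, 20.4]
contact_force: [-1.0, 0.8, 0.4]
gripper_width: 0.0744
time_s: 9.95
tcp_pos: [0.4716, 0.185, 0.2966]
eef_rot: [-165.0, 89.4, 16.5]
contact_force: [0.6, 0.3, 0.2]
gripper_width: 0.0741
t 9.95 tcp [0.4716 0.185  0.2966] jaw -88.6 x [ 0.009  0.003 -1.   ] dp [ 46.1 443.1 -71.9] twist 4.4 F [0.6 0.3 0.2] w 0.0741 j1,6 [44. 47.]
```

View pics/w4.png

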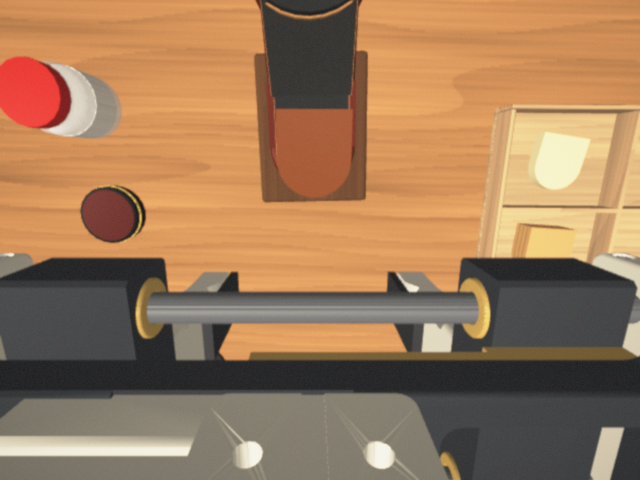

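The heel stands on the seat, top face at about x 271–352, y 108–197. Measuring it at z = 0.18.

Run:
```python
from h import *
c=r.capture("wrist"); f=c["frame"].astype(int)
print(f[150,258:280].tolist()); print(f[150,345:368].tolist()); print(f[188:206,312].tolist()); print(f[100:116,312].tolist())
```

```text
[[208, 143, 88], [170, 116, 74], [135, 93, 59], [129, 87, 57], [132, 88, 59], [132, 89, 60], [125, 84, 57], [117, 80, 53], [118, 81, 55], [118, 81, 56], [120, 82, 57], [124, 82, 57], [122, 77, 55], [121, 61, 46], [142, 67, 53], [152, 76, 62], [149, 71, 57], [154, 79, 56], [172, 99, 63], [172, 98, 63], [169, 95, 60], [169, 93, 58]]
[[172, 97, 62], [170, 94, 58], [170, 94, 60], [169, 93, 57], [170, 94, 57], [167, 92, 58], [147, 76, 49], [117, 56, 41], [90, 43, 32], [96, 59, 41], [111, 73, 49], [119, 80, 55], [121, 81, 57], [124, 82, 57], [125, 83, 55], [126, 84, 61], [124, 83, 57], [119, 79, 54], [116, 78, 51], [111, 75, 52], [116, 78, 53], [160, 110, 69], [206, 141, 87]]
[[168, 93, 57], [167, 91, 54], [169, 91, 56], [169, 92, 56], [169, 92, 58], [167, 90, 54], [168, 91, 55], [168, 92, 55], [163, 91, 55], [147, 86, 55], [138, 88, 59], [129, 85, 59], [136, 92, 62], [172, 117, 72], [206, 142, 87], [215, 149, 90], [218, 151, 92], [221, 154, 96]]
[[61, 60, 57], [63, 62, 58], [60, 60, 56], [62, 62, 56], [59, 59, 57], [61, 61, 58], [59, 61, 56], [62, 59, 56], [93, 66, 56], [147, 86, 60], [169, 94, 62], [171, 95, 60], [172, 95, 60], [172, 95, 60], [171, 96, 60], [171, 96, 61]]
```

```bash
cat >> h.py <<'E'
def rows(c,mask,z,win):
    m=np.zeros(mask.shape,bool); x0,y0,x1,y1=win; m[y0:y1,x0:x1]=1
    k,P=blob(c,m&mask,z,"obj"); P=P*1e3
    L=[]
    for row in np.linspace(k[:,1].min()+6,k[:,1].min()+40,6).astype(int):
        cc=k[k[:,1]==row]; l,g=cc[:,0].min()-.5,cc[:,0].max()+.5; q=ray(c,[[l,row],[g,row]],z)*1e3; L.append([q[:,0].mean(),q[:,1].mean(),q[0,1]-q[1,1]])
    L=np.array(L); a=np.polyfit(L[:,0],L[:,1],1)
    b=P[P[:,0]<P[:,0].min()+18]; s=np.linalg.lstsq(np.c_[2*b,np.ones(len(b))],(b**2).sum(1),rcond=None)[0]
    print("x",P[:,0].min().round(1),P[:,0].max().round(1),"width",L[:,2].round(1),"yaw",np.degrees(np.arctan(a[0])).round(1),"arc c",s[:2].round(1),"r",np.sqrt(s[2]+s[0]**2+s[1]**2).round(1),"-> origin",(s[:2]+[4,4*a[0]]).round(1))
E
python3 - <<'E'
from h import *
c=r.capture("wrist"); rows(c,c["frame"][...,0]>158,.18,(268,100,358,199))
E
```

```text
obj px [276 110] [352 197] rect mm [array([539.9, 185. ]), array([62.9, 56.5]), np.float64(2.2)]
x 508.5 572.3 width [55.5 55.8 55.3 55.5 56.5 56.1] yaw 0.8 arc c [535.9 184.5] r 27.3 -> origin [539.9 184.5]
```

Heel measured at (540, 184.5–185) mm, yaw about 1–2°, within about 1 mm of the seat. On to the cap.

```bash
python3 -m jog '{"fingers":[0.85,0.85,0.85,0.85,0.85],"dp":[[0,44,0],[0,88,-4],[0,132,-6],[0,176,-8],[0,221,-9]],"twist":[0,0,0,0,0]}' 15;python3 -m jog '{"fingers":[0.85,0.85,0.85,0.85,0.85],"dp":[[0,44,0],[10,88,-4],[30,132,-6],[60,176,-8],[90,221,-9]],"twist":[0,0,0,2,4.4]}' ;python3 -m jog '{"fingers":[0.85,0.85,0.85,0.85,0.85],"dp":[[0,0,0],[0,0,0],[0,0,0],[0,0,0],[0,0,0]],"twist":[0,0,0,0,0]}' ;python3 -c "
from h import *
plan([.5555,-.256,.025],-3)
c=r.capture('wrist');cv2.imwrite('pics/w5.png',c['frame'][...,::-1]); rows(c,c['frame'][...,0]<90,.019,(220,60,420,230))"
```

```text
time_s: 10.6
tcp_pos: [0.486, -0.0373, 0.2964]
eef_rot: [-164.0, 89.4, 17.5]
contact_force: [0.8, 0.3, -0.2]
gripper_width: 0.0745
time_s: 11.1
tcp_pos: [0.5013, -0.2537, 0.2091]
eef_rot: [-161.7, 89.3, 15.3]
contact_force: [1.0, 0.7, 0.0]
gripper_width: 0.0747
time_s: 11.6
tcp_pos: [0.502, -0.2527, 0.2102]
eef_rot: [-165.2, 89.2, 11.9]
contact_force: [-0.1, -0.3, 0.1]
gripper_width: 0.0748
t 11.6 tcp [ 0.502  -0.2527  0.2102] jaw -92.9 x [ 0.013  0.003 -1.   ] dp [185.9   1.2 -51.3] twist 0.1 F [-0.1 -0.3  0.1] w 0.0748 j1,6 [-7. 94.]
obj px [286 152] [341 214] rect mm [array([ 544.7, -256. ]), array([54.2, 60.4]), np.float64(87.1)]
x 514.2 576.2 width [54.2 54.4 54.7 54.9 54.2 53.5] yaw -3.3 arc c [ 541.1 -255.7] r 27.0 -> origin [ 545.1 -255.9]
```

View pics/w5.png

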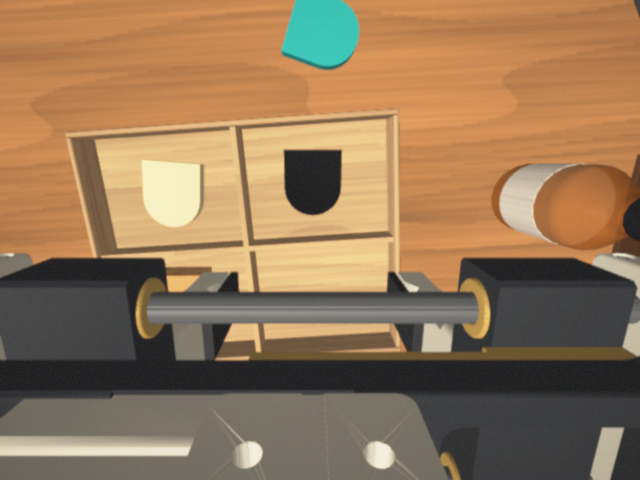

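Cap is at (545, -256) mm, yaw -3.2°, agreeing with the first measurement; pixels x 286–341, y 152–214. Descend.

```bash
python3 -m jog '{"fingers":[0.84,0.84,0.84,0.84,0.84],"dp":[[30,1,-25],[70,1.5,-50],[110,1.5,-50.8],[140,1.5,-50.8],[160,1.5,-50.8]],"twist":[0.3,0.3,0.3,0.3,0.3]}' 15; python3 -c "
from h import *
plan([.555,-.2563,.025],-3.2)"
```

```text
time_s: 12.15
tcp_pos: [0.5539, -0.2555, 0.0486]
eef_rot: [-159.2, 89.4, 17.6]
contact_force: [0.0, 0.2, 0.1]
gripper_width: 0.0734
t 12.15 tcp [ 0.5539 -0.2555  0.0486] jaw -93.2 x [ 0.01   0.003 -1.   ] dp [23.6  0.9 -0.9] twist 0.0 F [0.  0.2 0.1] w 0.0734 j1,6 [-7. 94.]
```

```bash
python3 -m jog '{"fingers":[0.84,0.84,0.84,0.84,0.84],"dp":[[10,0.5,-0.5],[18,0.9,-0.9],[24,0.9,-0.9],[24,0.9,-0.9],[24,0.9,-0.9]],"twist":[0,0,0,0,0]}';python3 -m jog '{"fingers":[0.5,0.5,0.5,0.5,0.5],"dp":[[0,0,0],[0,0,0],[0,0,0],[0,0,0],[0,0,0]],"twist":[0,0,0,0,0]}' 15; python3 -c "
from h import *
plan([.555,-.2563,.2],-3.2)"; python3 -m jog '{"fingers":[0.5,0.5,0.5,0.5,0.5],"dp":[[-10,0,0],[-40,0,0],[-80,0,0],[-130,0,0],[-180,0,0]],"twist":[0,0,0,0,0]}'; python3 -c "
from h import *
plan([.475,.186,.3],1.5)"
```

```text
time_s: 12.65
tcp_pos: [0.5556, -0.2564, 0.0254]
eef_rot: [-162.4, 89.3, 14.4]
contact_force: [0.5, -0.3, -0.8]
gripper_width: 0.0738
time_s: 13.15
tcp_pos: [0.5559, -0.2565, 0.026]
eef_rot: [-164.1, 89.3, 12.8]
contact_force: [-1.2, 0.0, 6.4]
gripper_width: 0.0558
t 13.15 tcp [ 0.5559 -0.2565  0.026 ] jaw -93.2 x [ 0.013  0.003 -1.   ] dp [-174.    -0.8   -1.3] twist 0.0 F [-1.2  0.   6.4] w 0.0558 j1,6 [-7. 94.]
time_s: 13.65
tcp_pos: [0.5529, -0.2569, 0.208]
eef_rot: [-162.6, 89.3, 14.2]
contact_force: [0.7, -1.2, -0.8]
gripper_width: 0.0559
t 13.65 tcp [ 0.5529 -0.2569  0.208 ] jaw -93.2 x [ 0.012  0.003 -1.   ] dp [ -91.6 -438.3  101.1] twist -4.7 F [ 0.7 -1.2 -0.8] w 0.0559 j1,6 [-7. 94.]
```

```bash
python3 -m jog '{"fingers":[0.5,0.5,0.5,0.5,0.5],"dp":[[-45,-40,8],[-92,-84,20],[-92,-128,30],[-92,-172,40],[-92,-219,50]],"twist":[0,0,0,0,0]}' 15;python3 -m jog '{"fingers":[0.5,0.5,0.5,0.5,0.5],"dp":[[0,-44,10],[0,-88,20],[0,-132,30],[0,-176,40],[0,-219,51]],"twist":[0,0,0,-2,-4.7]}';python3 -m jog '{"fingers":[0.5,0.5,0.5,0.5,0.5],"dp":[[0,0,0],[0,0,0],[0,0,0],[0,0,0],[0,0,0]],"twist":[0,0,0,0,0]}'; python3 -c "
from h import *
plan([.5515,.1865,.215],1.5)
s=r.get_state();t=s['tcp_pos']
c=r.capture('wrist');cv2.imwrite('pics/w6.png',c['frame'][...,::-1]); rows(c,c['frame'][...,0]>158,.18,(268,100,358,199))
print('pred front top',proj(c,t+[.0213,.0005,-.0068]),'bottom',proj(c,t+[.0213,.0005,-.0208]))"
```

```text
time_s: 14.15
tcp_pos: [0.5149, -0.0442, 0.3017]
eef_rot: [-162.4, 89.2, 14.4]
contact_force: [0.9, 0.5, -0.1]
gripper_width: 0.0556
time_s: 14.65
tcp_pos: [0.4753, 0.1789, 0.3027]
eef_rot: [-165.6, 89.1, 16.0]
contact_force: [2.0, -0.5, -0.1]
gripper_width: 0.0559
time_s: 15.15
tcp_pos: [0.4755, 0.1778, 0.3028]
eef_rot: [-165.6, 89.1, 15.9]
contact_force: [1.0, 0.6, 0.1]
gripper_width: 0.0558
t 15.15 tcp [0.4755 0.1778 0.3028] jaw -88.5 x [ 0.015  0.004 -1.   ] dp [ 88.9  -6.4 -74.9] twist -0.0 F [1.  0.6 0.1] w 0.0558 j1,6 [43. 48.]
obj px [269 117] [342 199] rect mm [array([541.1, 184.7]), array([61.2, 56.5]), np.float64(2.2)]
x 510.4 572.8 width [55.7 55.9 56.2 56.4 56.7 56.2] yaw 0.6 arc c [538.4 184.5] r 29.1 -> origin [542.4 184.6]
pred front top [[311.12504419 256.24921361]] bottom [[311.31240194 248.64562929]]
```

View pics/w6.png

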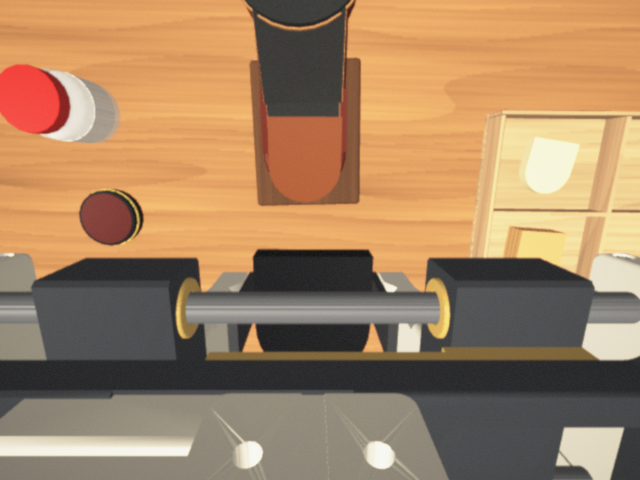

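The cap is held flat end to toe (x 252–372, front edge y 250) and the heel is undisturbed on the seat. Move over the heel.

```bash
python3 -m jog '{"fingers":[0.5,0.5,0.5,0.5,0.5],"dp":[[15,-3,-40],[35,-6.2,-75],[60,-6.2,-75],[78,-6.2,-75],[88,-6.2,-75]],"twist":[0,0,0,0,0]}' 15;python3 -m jog '{"fingers":[0.5,0.5,0.5,0.5,0.5],"dp":[[0,0,0],[0,0,0],[0,0,0],[0,0,0],[0,0,0]],"twist":[0,0,0,0,0]}'; python3 -c "
from h import *
plan([.5513,.1862,.2008],1.5)"
```

```text
time_s: 15.7
tcp_pos: [0.5513, 0.1853, 0.2138]
eef_rot: [-169.6, 89.3, 11.8]
contact_force: [-0.0, 0.9, 0.1]
gripper_width: 0.056
time_s: 16.2
tcp_pos: [0.5515, 0.1855, 0.2147]
eef_rot: [-167.1, 89.2, 14.3]
contact_force: [0.2, 0.9, -0.5]
gripper_width: 0.0561
t 16.2 tcp [0.5515 0.1855 0.2147] jaw -88.6 x [ 0.013  0.003 -1.   ] dp [13.9 -0.6  0.3] twist -0.1 F [ 0.2  0.9 -0.5] w 0.0561 j1,6 [38. 53.]
```

```bash
python3 -m jog '{"fingers":[0.5,0.5,0.5,0.5,0.5],"dp":[[4,-0.6,0.3],[8,-0.6,0.3],[11,-0.6,0.3],[12,-0.6,0.3],[12.5,-0.6,0.3]],"twist":[0,0,0,0,0]}' 15;python3 -c "
from h import *
plan([.5513,.1862,.2008],1.5)"
```

```text
time_s: 16.7
tcp_pos: [0.5512, 0.1861, 0.2018]
eef_rot: [-168.1, 89.2, 13.3]
contact_force: [0.0, 0.5, -0.8]
gripper_width: 0.056
t 16.7 tcp [0.5512 0.1861 0.2018] jaw -88.6 x [ 0.013  0.003 -1.   ] dp [ 1.  -0.1 -0. ] twist -0.1 F [ 0.   0.5 -0.8] w 0.056 j1,6 [38. 53.]
```

```bash
python3 -m jog '{"fingers":[0.5,0.5,0.5,0.5,0.5],"dp":[[0.3,0,0],[0.6,0,0],[0.9,0,0],[1.2,0,0],[1.5,0,0]],"twist":[0,0,0,0,0]}' 15
```

```text
time_s: 17.2
tcp_pos: [0.5514, 0.1862, 0.201]
eef_rot: [-167.9, 89.2, 13.5]
contact_force: [-3.2, -0.2, 7.5]
gripper_width: 0.056
```

Contact at the expected height. Release, rise, look.

```bash
python3 -m jog '{"fingers":[0.68,0.75,0.85,0.85,0.85],"dp":[[0,0,0],[0,0,0],[0,0,0],[0,0,0],[0,0,0]],"twist":[0,0,0,0,0]}';python3 -m jog '{"fingers":[0.85,0.85,0.85,0.85,0.85],"dp":[[-20,0,0],[-50,0,0],[-80,0,20],[-95,0,50],[-95,0,76]],"twist":[0,0,0,0,0]}' ;python3 -m jog '{"fingers":[0.85,0.85,0.85,0.85,0.85],"dp":[[0,0,0],[0,0,0],[0,0,0],[0,0,0],[0,0,0]],"twist":[0,0,0,0,0]}' ;python3 -c "
from h import *
c=r.capture('wrist');a=c['frame'][...,::-1]
V=c['frame'][...,0].astype(int); print(V[100:125,307],V[150,262:280],V[150,335:355])
s=r.capture('scene')['frame'][190:330,330:490,::-1]
cv2.imwrite('pics/w7.png',np.hstack([cv2.resize(a[40:240,220:400],(450,500)),cv2.resize(s[:112,40:],(350,500))]))"
```

```text
time_s: 17.7
tcp_pos: [0.5513, 0.1861, 0.2009]
eef_rot: [-168.3, 89.2, 13.2]
contact_force: [-0.3, -0.7, 0.0]
gripper_width: 0.0741
time_s: 18.2
tcp_pos: [0.4742, 0.1843, 0.2972]
eef_rot: [-163.6, 89.0, 17.9]
contact_force: [0.4, 0.5, -0.6]
gripper_width: 0.0745
time_s: 18.7
tcp_pos: [0.4746, 0.1842, 0.2966]
eef_rot: [-165.5, 89.1, 15.9]
contact_force: [0.1, 0.4, -0.4]
gripper_width: 0.0749
[62 63 60 64 64 62 63 64 62 65 61 56 47 44 45 40 43 43 47 47 46 44 41 40
 42] [139 135 128 123 123 123 126 133 132 133 131 115  72  46  43  43  43  39] [ 46  46  42  46  46  45  42  47  47  44  43  47  46  44  44  44  49  77
 120 128]
```

View pics/w7.png

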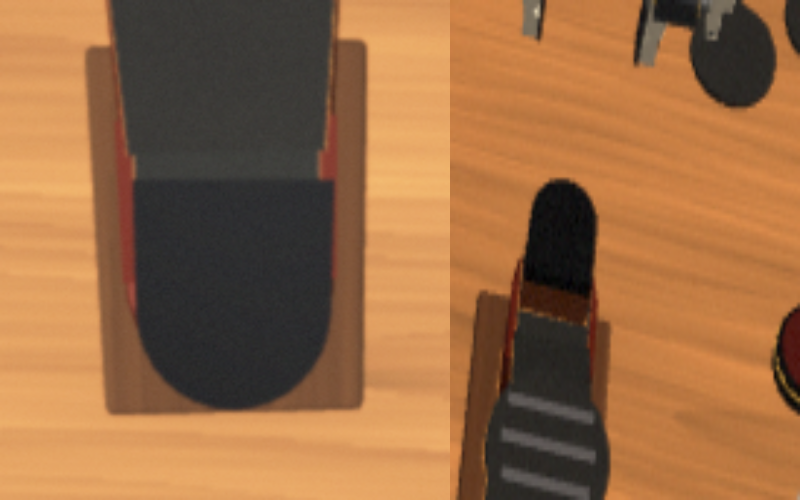

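The cap lies on the heel, aligned with it. Measuring its top at z = 0.194 before handing in.

Run:
```python
from h import *
c=r.capture("wrist"); rows(c,c["frame"][...,0]<54,.194,(266,112,358,210))
```

```text
obj px [275 113] [353 203] rect mm [array([540.3, 184.4]), array([62.3, 54.4]), np.float64(1.4)]
x 509.1 572.0 width [54.9 54.4 53.9 54.2 54.4 54.7] yaw 1.8 arc c [535.9 184.3] r 26.8 -> origin [539.9 184.5]
```

Cap top is at (539.9, 184.5) mm, the same as the heel. Handing in.

```bash
python3 -c "
from h import *
print(r.close_job()); print(r.get_state()['time_s'])"
```

```text
the job is handed in; nothing more can be done
None
the job is handed in; nothing more can be done
```

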